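Park the sauce pan under the glass pass shelf

ROBOT

A 6-joint arm with a two-finger parallel gripper is mounted at the origin on the work surface. World frame = base frame: x ahead of the robot, y to its left, z up, the work surface at z = 0. Lengths are in mm, angles in rad, forces in N, time in s.
With the tool pointing down it reaches from about 300 to 775 mm from the base axis. Payload 14.6 kg.
Tool frame: the origin (TCP) lies on the centre line of the jaws, within the pads' length; the fingertips stand 19 mm ahead of it and the grasp point (between the pads) is the TCP (bot.tip_reach is the distance from the TCP to the fingertips, in mm); z points along the fingers, y is the line along which they close (so a half turn about z gives the same grasp; the last joint's range is limited). The gripper opens to 85 mm and grips with 20 to 120 N. Pads are 22 mm wide; open, the fingers measure 114 mm over their backs; the gripper's body (76 mm by 85 mm) begins 54 mm behind the grasp point. The pads swing forward as they close: fully open they stand 13 mm farther back than shut.
Start: joints at [1.081, 0.3, 1.521, -0, 1.321, -0.067], TCP at [225.67, 501.56, 250.281] pointing down, gripper open.
Joint ranges: [-3.03, 3.03], [-0.79, 2.21], [0.23, 2.52], [-1.04, 4.18], [0, 3.07], [-2.55, 2.55]. Speed limits (rad/s): [2.22, 2.22, 2.57, 3.14, 3.14, 3.14].

INTERFACE

Orientations are given as a unit quaternion [w, x, y, z].
In Python, from rig import bot gives the robot as it stands. Calls block until the motion is done:
- bot.move_to(position, orientation): joint-space move of the TCP to a pose.
- bot.servo_line(position, attitude=None, speed=150, until_force=None): straight line of the TCP; attitude=None keeps the orientation; speed is the mean speed in mm/s. With until_force (N) it stops when the force on the tool has changed by that much, and returns True; else False.
- bot.move_joints(angles): joint-space move.
- bot.move_gripper(opening, grip_force=None): finger opening in mm; grip_force is the grip in N (None keeps the last); returns when the fingers have stopped.
- bot.dwell(seconds).
- bot.ik(position, orientation): joint angles nearest the present ones, or None.
- bot.read_state(): the state.
- bot.read_camera(name): name is "scene" or "side" or "wrist"; returns a dict with "image" (420x560x3 uint8, blue, green, red), "depth" (420x560 float32, mm along the optical axis (not along the pixel's ray), 0 where there is no reading), "fovy" (degrees; the focal length in pixels is half the picture's height over the tangent of half this angle, whatever the lens; pixels are square), "cx", "cy" (the principal point, pixels), "eye" and "attitude" of the camera in the world; the wrist camera has in their place "mount" (4x4, takes a point from camera to tool coordinates, whose origin is the TCP and whose axes are the flange's). Camera axes: x right, y down, z forward; pixel columns grow to the right and rows downward; lengths in mm; the calibration is good to about 2 mm. A picture is of the moment at which its call begins: read the wrist's pose just before it.
A pose or a line that the arm cannot do raises bot.MotionError and nothing moves.
- bot.finish_job(): hands the job in; it is judged then, once.
The state is a dict: "clock": time; "joint_positions": joint angles; "qvel": joint speeds; "effort": joint torques, N m; "ee_pos": TCP position; "tool_rot": TCP orientation; "ft_force": force on the tool from outside, world axes, zero at the start; "moment": the same for the moment, N m; "grip_width": finger opening in mm; "grip_force": force on a finger pad.
Only numpy, scipy, OpenCV 4.12 (cv2) and the standard library are available. Lean on these libraries where they do the work, as an engineer would, in place of code of your own. Each camera call takes 0.05 s, during which the arm holds its last target. There are 200 camera calls.

TASK

Lift the closed sauce pan out of its grey cradle by the bar on its lid and set it down, let go, on the open landing in front of the glass-roofed holding bay, lined up with the gap beside the red curb and with its side handle pointing out of the bay. Then take it by the side handle, slide it in through the gap under the glass until it meets the back stop, and move it sideways behind the red curb until it meets the side guide, so that it stands square in that back corner; let go. Keep the pan roughly level all the way and do not disturb the bottle, the bowl or the jar.

Things in the scene. Friction and masses are not known exactly. Their poses are not given: they have to be found in the camera images.
- pan: Closed sauce pan, one rigid piece, 0.45-0.85 kg: steel body, orange lid, 120 (x) x 100 (y) x 55 mm, too wide to grip. Black lid bar along x, 50 long, 14 wide, z 64 to 88 mm (9 mm of air below it). Flat black side handle along -x from x -60 to -125 mm, 12 mm wide, z 30 to 50 mm. Origin: centre of the underside, z up, -x towards the side handle.
- pan_bar (a point): Middle of the lid's grip bar, 76 mm above the pan's underside; axes as the pan (bar along x, grip across y).
- pan_handle (a point): Grip point on the side handle, 112 mm from the pan's centre along -x (13 mm from the handle's tip), 40 mm above the underside; axes as the pan (handle along x, grip across y).
- cradle: Fixed grey plastic cradle, plate 260 x 130 x 6 mm, on which the pan stands at the start. Two upright cheeks (75 long, 12 thick, up to z 70 mm) stand 30 mm apart beside the pan's side handle, so it cannot be gripped there. Origin on the counter beneath the pan's centre (plate x -180 to +80); axes roughly as the pan's at the start.
- bay: Fixed bay. Origin: on the counter, middle of the mouth; x points in, y to the curb's side, z up; mm. White floor plate top z 8, x -150 to 160, y -105 to 105; x below 0 is the open landing. Glass roof x 35 to 160, z 120 to 128. Blue side guides, inner faces y -85 and 85 (x 0 to 160, z to 38), corner posts above. Blue back stop, inner face x 146, z to 38.
- bay_curb (a point): Middle of the top of the red retaining curb that closes part of the mouth: bay x 0 to 12, y 31 to 85, top at z 20 mm (12 mm above the floor plate). The gap to slide through is the rest of the mouth, y -85 to 31 (116 mm wide). Axes as the bay.
- bay_landing (a point): Where the pan's origin fits when set down on the landing: bay x -70, y -27 mm (centre of the gap), clear of the glass, on the floor plate; axes as the bay (pan x along bay x). Within 25 mm of it along x and y is good.
- bay_home (a point): Where the pan's origin is when it stands home, touching the back stop and the side guide behind the curb: bay x 86, y 35 mm, on the floor plate; axes as the bay.
- bottle: Bystander: red sauce bottle, 60 mm across, 170 mm tall, upright. Origin: centre of its underside.
- bowl: Bystander: white bowl, 110 mm across, 55 mm tall. Origin: centre of its underside.
- jar: Bystander: amber jar with steel cap, 64 mm across, 90 mm tall. Origin: centre of its underside.
Things that resemble listed ones, but are neither listed nor needed, are in the scene too. What is meant by the pan is not blue, and is the larger of those in its own colour.

How it is judged:
By the outcome, as a careful person would: the job done as asked, in the order asked, and still so for the second after the job is handed in, with the robot touching nothing.
It also fails if it takes over 64 s, if anything falls off the work surface, if the arm or the gripper's body presses on something with over 40 N, if the wrist force passes 120 N, or if a joint passes its speed limit or range.

## Working session

There is one attempt and no reset: what is moved stays moved. The work goes in short steps, each a Python script; the robot and the scene stay as the last script left them, time stands still between calls to the robot, and variables do not carry over. Pictures are saved under pics/ and viewed, at most 14 in all, crops included, and the job is handed in when it is done.

```bash
mkdir -p pics; ls; cat > h.py <<'E'
import numpy as np, cv2
from scipy.spatial.transform import Rotation as R
from rig import bot
def rot(q): return R.from_quat([q[1],q[2],q[3],q[0]])
def quat(r):
    a=r.as_quat(); return [a[3],a[0],a[1],a[2]]
def shot(name):
    s=bot.read_state(); c=bot.read_camera(name)
    if name=="wrist":
        T=np.eye(4); T[:3,:3]=rot(s["tool_rot"]).as_matrix(); T[:3,3]=s["ee_pos"]; M=T@np.array(c["mount"])
        c["Rm"],c["o"]=M[:3,:3],M[:3,3]
    else:
        a=np.array(c["attitude"]); c["Rm"]=a if a.shape==(3,3) else rot(a).as_matrix(); c["o"]=np.array(c["eye"],float)
    c["f"]=210/np.tan(np.radians(c["fovy"])/2)
    return c
def ray(c,u,v): return c["Rm"]@np.array([(u-c["cx"])/c["f"],(v-c["cy"])/c["f"],1.])
def plane(c,u,v,z):
    d=ray(c,u,v); return c["o"]+d*(z-c["o"][2])/d[2]
def cloud(c):
    v,u=np.mgrid[0:420,0:560]; d=c["depth"]
    P=np.stack([(u-c["cx"])/c["f"]*d,(v-c["cy"])/c["f"]*d,d],-1)@c["Rm"].T+c["o"]
    P[d<=0]=np.nan; return P
E
python3 - <<'E'
from h import *
import pickle
s=bot.read_state(); print(s["clock"],s["ft_force"],s["tool_rot"])
for n in("scene","side","wrist"):
    c=shot(n); pickle.dump(c,open(n+".pkl","wb")); cv2.imwrite(f"pics/{n}.png",c["image"]); print(n,c["o"],c["Rm"][:,2],c["fovy"],c["cx"],c["cy"])
E
```

```text
pics
0.0 [ 0.06637418 -0.18881104 -0.31320833] [-1.41480785e-04  2.09821484e-01  9.77739521e-01 -5.95259310e-04]
scene [ 951.90080677  516.31305475 1185.52105462] [-0.35934698 -0.37588154 -0.8541562 ] 45.80331994699416 281.51128694091716 213.1886058751859
side [-219.2622338  -763.50785176  674.8883338 ] [ 0.57362815  0.65660369 -0.48971659] 52.675047989538776 280.9411865564758 208.52779596077642
wrist [155.52830982 533.20347182 373.78062899] [ 0.2715057  -0.12339304 -0.95449401] 60.3631717283014 276.33561557691326 207.47364110418778
```

View pics/scene.png

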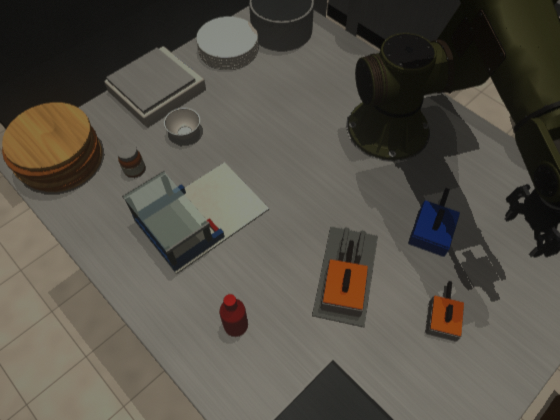

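View pics/side.png

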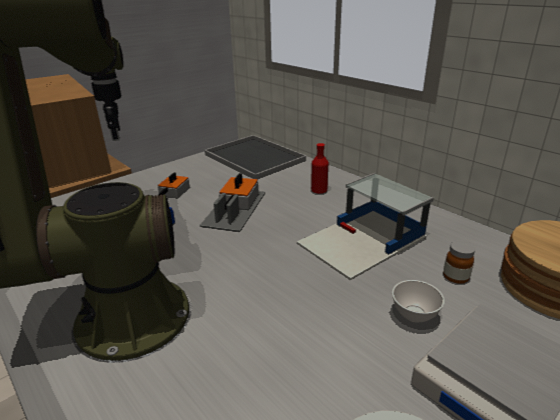

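The scene view shows two orange pans, large at (346,285) on the grey cradle and small at (446,315), and a blue one at (435,228). The pan meant is the large orange one in the cradle. The bay's landing is at (225,200), the curb at (213,228), the bottle at (233,316), the bowl at (183,125) and the jar at (130,160). The side view shows the lid at (240,187), the curb at (347,228) and the landing at (345,245).

```bash
python3 - <<'E'
from h import *
import pickle
C={n:pickle.load(open(n+".pkl","rb")) for n in("scene","side")}
def comps(m,mn):
    n,l,s,ct=cv2.connectedComponentsWithStats(m.astype(np.uint8)); return [(l==i,s[i],ct[i]) for i in range(1,n) if s[i,4]>=mn]
for n,c in C.items():
    P=cloud(c); hsv=cv2.cvtColor(c["image"],cv2.COLOR_BGR2HSV); H,S,V=cv2.split(hsv)
    M={"orange":((H>4)&(H<16)&(S>200)&(V>120)),"red":(((H<4)|(H>174))&(S>150)&(V>60)),"blue":((H>105)&(H<125)&(S>150)&(V>40)),
       "white":(S<60)&(V>120)&(P[...,2]>3)&(P[...,2]<14)}
    for k,m in M.items():
        for mm,s,ct in comps(m,25):
            p=P[mm]; p=p[~np.isnan(p[:,0])]
            if len(p)<10 or k=="white" and len(p)<400: continue
            r=cv2.minAreaRect(p[:,:2].astype(np.float32))
            print(n,k,"px",s[:5],ct.round(1),"mean",p.mean(0).round(1),"z",np.percentile(p[:,2],[5,50,95]).round(1),"rect",np.round(r[0],1),np.round(r[1],1),round(r[2],1))
a=C["scene"]["image"][195:355,300:490]; b=C["scene"]["image"][150:280,110:280]
cv2.imwrite("pics/crop.png",np.hstack([cv2.resize(a,(400,560),interpolation=2)[:, :],cv2.resize(b,(400,560),interpolation=2)]))
i1=cv2.resize(a,(570,480),interpolation=2); cv2.imwrite("pics/cropA.png",i1); cv2.imwrite("pics/cropB.png",cv2.resize(b,None,fx=4,fy=4,interpolation=2))
E
```

```text
scene orange px [ 324  260   43   49 1463] [345.3 284.3] mean [507.3 274.8  60.3] z [56.8 60.4 64. ] rect [505.  273.1] [115.2  93.9] 35.0
scene orange px [431 296  32  39 790] [446.6 316. ] mean [386.1 494.1  40.4] z [36.7 40.4 44.2] rect [383.  493.6] [84.4 70.8] 31.0
scene red px [208 219  10  12  42] [212.4 225. ] mean [ 621.7 -100.1   19.5] z [15.7 20.2 22.7] rect [ 621.9 -100.8] [40.4  9.6] 85.4
scene red px [220 295  25  28 452] [231.7 309.7] mean [761.8 155.8 129.9] z [107.1 119.8 170.5] rect [760.3 153.2] [48.4 55. ] 60.9
scene blue px [412 201  40  49 993] [431.1 227.8] mean [225.4 322.3  53.7] z [47.2 54.1 58.2] rect [205.8 323.1] [120.2  96.9] 22.8
scene blue px [448 209  11  17  73] [454.  215.3] mean [151.4 341.6  54.3] z [51.  54.7 57.4] rect [150.8 344.9] [51.5 22.9] 59.0
scene white px [ 185  163   83   75 3132] [224.5 199. ] mean [ 539.2 -148.6    7.7] z [ 4.1  7.7 11.5] rect [ 539.8 -150.4] [210.7 157.5] 85.6
side orange px [160 176  27  12 149] [173.5 181.9] mean [377.2 481.9  42.6] z [39.7 42.5 45. ] rect [382.6 490.7] [89.  68.4] 33.0
side orange px [220 178  37
[... 217 characters left out ...]
8.3] [1123.4   20. ] 42.4
side red px [312 148  17  45 391] [318.9 170.9] mean [744.1 139.6  79.6] z [ 14.5  90.7 135.3] rect [1158.4  507.9] [1149.7   50.9] 41.7
side red px [340 222  15   9  42] [347.1 226. ] mean [618.6 -96.6  20.2] z [18.3 20.6 21.9] rect [618.6 -95.1] [59.  22.5] 69.8
side blue px [386 239  13   7  39] [392.  241.9] mean [ 620.4 -249.7   38.2] z [35.8 38.5 40.7] rect [ 622.6 -249.6] [12.8 40. ] 84.5
side blue px [440 391  43  29 421] [457.9 407.4] mean [ 296.5 -612.3   31.8] z [19.4 32.4 41.2] rect [ 296.9 -615.7] [70.5  7.7] 89.4
side white px [ 296  224  102   54 2688] [345.7 248.9] mean [ 541.  -157.7    8.5] z [ 6.4  8.5 10.5] rect [ 551.5 -145.7] [219.6 184.6] 85.8
```

View pics/cropA.png

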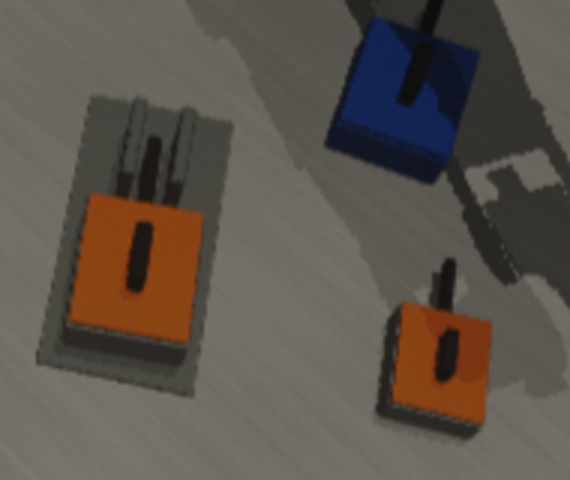

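View pics/cropB.png

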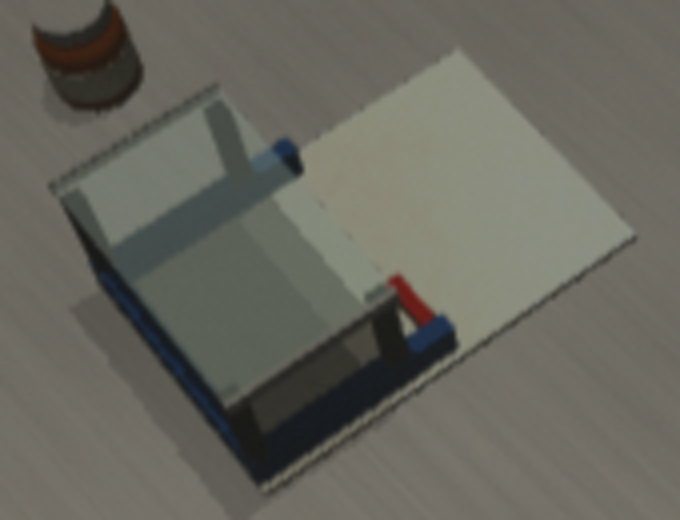

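The crops confirm the large orange pan at crop (137,265), with its handle between the cradle cheeks and pointing to the base. The bay's landing corners are at scene (225,162) and (269,209), and the plate's long edge runs to (176,272). The red curb is on the +y side. Next I refine with edge fits and two-view checks.

```bash
cat >> h.py <<'E'
def tri(A,B):
    (c1,p1),(c2,p2)=A,B; d1,d2=ray(c1,*p1),ray(c2,*p2); d1/=np.linalg.norm(d1); d2/=np.linalg.norm(d2)
    t=np.linalg.lstsq(np.stack([d1,-d2],1),c2["o"]-c1["o"],rcond=None)[0]
    a,b=c1["o"]+d1*t[0],c2["o"]+d2*t[1]; return (a+b)/2,np.linalg.norm(a-b)
def big(m):
    n,l,s,ct=cv2.connectedComponentsWithStats(m.astype(np.uint8)); i=1+np.argmax(s[1:,4]); return l==i
def lid(c):
    """large orange lid: contour and bar pixels"""
    H,S,V=cv2.split(cv2.cvtColor(c["image"],cv2.COLOR_BGR2HSV))
    m=big((H>4)&(H<16)&(S>180)&(V>90)); cs,_=cv2.findContours(m.astype(np.uint8),0,1); k=max(cs,key=cv2.contourArea)
    hull=cv2.convexHull(k); f=np.zeros(m.shape,np.uint8); cv2.fillPoly(f,[hull],1)
    bar=big((V<75)&(f>0)&(cv2.erode(f,np.ones((5,5)))>0)); return hull[:,0],bar
def tool(yaw): # tool down, tool x = -(cos yaw, sin yaw)
    x=-np.array([np.cos(yaw),np.sin(yaw),0]); z=np.array([0,0,-1.]); return quat(R.from_matrix(np.stack([x,np.cross(z,x),z],1)))
E
python3 - <<'E'
from h import *
import pickle
C={n:pickle.load(open(n+".pkl","rb")) for n in("scene","side")}
bc={}
for n,c in C.items():
    h,bar=lid(c); W=np.array([plane(c,u,v,61)[:2] for u,v in h],np.float32); r=cv2.minAreaRect(W)
    v,u=np.nonzero(bar); bc[n]=(c,(u.mean(),v.mean()))
    B=np.array([plane(c,a,b,94)[:2] for a,b in zip(u,v)],np.float32); rb=cv2.minAreaRect(B)
    print(n,"lid@61",np.round(r[0],1),np.round(r[1],1),round(r[2],1),"bar@94",len(u),bc[n][1],np.round(rb[0],1),np.round(rb[1],1),round(rb[2],1))
    # landing: outline of white at z=8
    P=cloud(c); H,S,V=cv2.split(cv2.cvtColor(c["image"],cv2.COLOR_BGR2HSV))
    m=big((S<60)&(V>120)&(abs(P[...,2]-8)<6)); cs,_=cv2.findContours(m.astype(np.uint8),0,1); k=max(cs,key=cv2.contourArea)[:,0]
    W=np.array([plane(c,a,b,8)[:2] for a,b in k]); yw=np.radians(-4.4); ex=np.array([np.cos(yw),np.sin(yw)]); ey=np.array([-ex[1],ex[0]])
    X,Y=W@ex,W@ey
    for nm,sel in (("front",(X<X.min()+5)&(abs(Y-np.median(Y))<85)),("left",(Y>Y.max()-5)&(X<X.min()+140)&(X>X.min()+10)),("right",(Y<Y.min()+5)&(X<X.min()+130)&(X>X.min()+10))):
        if sel.sum()<5: print(nm,"few");continue
        vx,vy,x0,y0=cv2.fitLine(W[sel].astype(np.float32),2,0,.01,.01).ravel(); print("  ",nm,sel.sum(),"angle",round(np.degrees(np.arctan2(vy,vx)),2),"pt",x0.round(1),y0.round(1),"X",np.dot([x0,y0],ex).round(1),"Y",np.dot([x0,y0],ey).round(1))
    mr=big((((H<4)|(H>174))&(S>150)&(V>60))&(abs(P[...,2]-20)<6)&(P[...,1]<0)); v,u=np.nonzero(mr); bc[n+"r"]=(c,(u.mean(),v.mean())); 
    q=np.array([plane(c,a,b,20)[:2] for a,b in zip(u,v)]); print("   curb X",np.percentile(q@ex,[5,50,95]).round(1),"Y",np.percentile(q@ey,[2,50,98]).round(1))
print("tri bar",tri(bc["scene"],bc["side"]),"curb",tri(bc["scener"],bc["sider"]))
cs=[tuple(lid(C[n])[0].mean(0)) for n in("scene","side")]
# move over the pan
y=np.radians(35); p=[504,272]
q=tool(y); bot.move_to([p[0]-60*np.cos(y),p[1]-60*np.sin(y),260],q); bot.move_gripper(50,60)
c=shot("wrist"); pickle.dump(c,open("w1.pkl","wb")); cv2.imwrite("pics/w1.png",c["image"]); s=bot.read_state(); print(s["clock"],s["ee_pos"],c["o"],s["joint_positions"])
E
```

```text
scene lid@61 [505.9 273.4] [114.9  94.7] 34.8 bar@94 144 (np.float64(346.05555555555554), np.float64(280.0486111111111)) [511.4 275.9] [59.1 15.8] 33.4
   front 38 angle 85.94 pt 464.7 -135.2 X 473.7 Y -99.2
   left 37 angle -4.3 pt 547.2 -47.8 X 549.2 Y -5.7
   right 34 angle -4.15 pt 526.7 -251.7 X 544.5 Y -210.6
   curb X [623.7 627.5 632.3] Y [-72.4 -51.2 -34.4]
side lid@61 [503. 271.] [116.   94.2] 34.7 bar@94 51 (np.float64(237.6078431372549), np.float64(183.33333333333334)) [469. 226.] [58.3 19.1] 53.7
front few
left few
   right 33 angle -4.0 pt 516.4 -251.7 X 534.2 Y -211.3
   curb X [619.  624.  629.6] Y [-75.3 -48.6 -23.5]
tri bar (array([500.47692094, 271.59272099,  68.86444331]), np.float64(2.4064299236857924)) curb (array([620.41191484, -98.10845023,  20.12483413]), np.float64(4.2228413212922025))
2.15 [454.819569   237.66868215 260.01492774] [391.78987966 194.00474616 383.99812112] [ 4.10153720e-01  2.09840895e-01  1.61080917e+00 -1.42118820e-05
  1.32088531e+00 -1.77161108e+00]
```

View pics/w1.png

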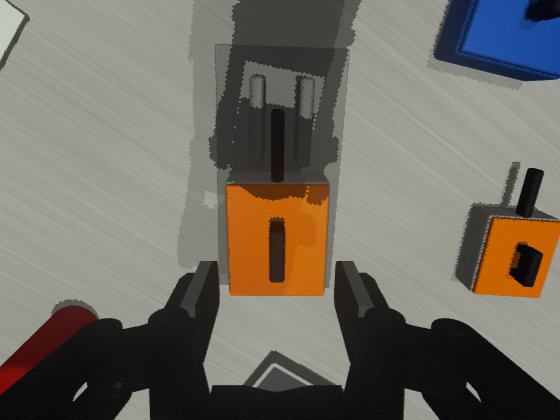

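The wrist view shows the large pan's bar at (277,250), its handle at (278,145) between the cheeks, and the lid from x 227 to 329, all aligned with the tool. I fuse this measurement with the others and grasp.

```bash
python3 - <<'E'
from h import *
import pickle
c=pickle.load(open("w1.pkl","rb")); sc=pickle.load(open("scene.pkl","rb"))
h,bar=lid(c); W=np.array([plane(c,u,v,61)[:2] for u,v in h],np.float32); r=cv2.minAreaRect(W)
print("lid",r); P=cloud(c); v,u=np.nonzero(bar); rb=cv2.minAreaRect(np.array([plane(c,a,b,94)[:2] for a,b in zip(u,v)],np.float32)); print("bar",rb,np.nanpercentile(P[bar][:,2],[10,50,90]))
lm=lid(sc)[1]; vs,us=np.nonzero(lm)
print("tri bar w/scene",tri((c,(u.mean(),v.mean())),(sc,(us.mean(),vs.mean()))))
mom=cv2.moments(h); a=(mom["m10"]/mom["m00"],mom["m01"]/mom["m00"]); hs=lid(sc)[0]; mo=cv2.moments(hs); print("tri lid",tri((c,a),(sc,(mo["m10"]/mo["m00"],mo["m01"]/mo["m00"]))))
print(bot.tip_reach)
E
```

```text
lid ((503.28082275390625, 273.0855712890625), (114.86151885986328, 94.97173309326172), 34.76566696166992)
bar ((499.1106872558594, 269.9014892578125), (57.23540115356445, 13.177783966064453), 34.69107437133789) [82.59583231 93.82796679 94.86992661]
tri bar w/scene (array([504.67174742, 273.18066084,  77.4436098 ]), np.float64(0.976750919466458))
tri lid (array([503.56829145, 272.94268372,  51.41871648]), np.float64(0.7623096640421309))
19.0
```

```bash
python3 - <<'E'
from h import *
import pickle
q=tool(np.radians(34.75)); p=[503.5,273.0]
bot.move_to(p+[150],q); print(bot.servo_line(p+[86],speed=80,until_force=12), bot.read_state()["ee_pos"])
bot.move_gripper(0,80); s=bot.read_state(); print(s["clock"],s["grip_width"],s["grip_force"],s["ft_force"])
bot.servo_line(p+[126],speed=60); s=bot.read_state(); print(s["clock"],s["grip_width"],s["ft_force"],s["moment"],s["ee_pos"])
c=shot("wrist"); h,b=lid(c); print(h.min(0),h.max(0))
bot.servo_line(p+[240],speed=150)
yw=np.radians(-4.2); ex=np.array([np.cos(yw),np.sin(yw)]); ey=np.array([-ex[1],ex[0]])
O=621*ex-108*ey; L=O-72*ex-27*ey; print("O",O,"L",L)
bot.move_to([L[0],L[1],240],tool(yw)); s=bot.read_state(); print(s["clock"],s["grip_width"],s["ee_pos"],s["ft_force"])
for n in("scene","wrist","side"):
    c=shot(n); cv2.imwrite(f"pics/{n}2.png",c["image"]); pickle.dump(c,open(n+"2.pkl","wb"))
E
```

```text
False [503.76241596 273.11263272  86.43043997]
4.0833 12.710411463951901 79.9467408657074 [ 1.11562119 -1.72450667  2.20922833]
4.9 12.554196672287354 [ 0.35345112 -0.65889112 -5.09212473] [-0.02971691  0.02349012  0.00858471] [503.31229935 272.92159484 125.6732082 ]
[167 143] [390 321]
O [ 611.42256507 -153.19088396] L [ 537.63849138 -174.84522465]
7.5083 12.58719479037352 [ 537.90907276 -173.9395378   239.95917479] [-0.17339356  0.92875848 -5.28864752]
```

```bash
python3 -c "
import cv2,numpy as np
a=cv2.imread('pics/scene2.png')[130:290,100:310];b=cv2.imread('pics/wrist2.png')
cv2.imwrite('pics/m2.png',np.hstack([cv2.resize(a,(400,305)),cv2.resize(b,(400,305))]))"
```

```text
(no output)
```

View pics/m2.png

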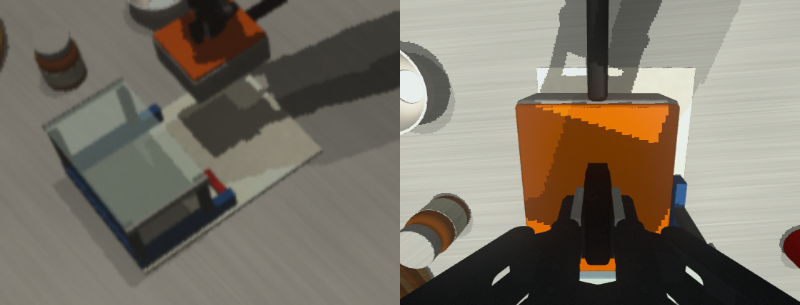

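The pan is held level at a 5.1 N load. The wrist view shows the landing plate's front edge at about y=94 px with corners near x=193 and x=413, and its sides are visible. I check the bay against this before lowering.

```bash
python3 - <<'E'
from h import *
import pickle
c=pickle.load(open("wrist2.pkl","rb")); P=cloud(c); H,S,V=cv2.split(cv2.cvtColor(c["image"],cv2.COLOR_BGR2HSV))
yw=np.radians(-4.2); ex=np.array([np.cos(yw),np.sin(yw)]); ey=np.array([-ex[1],ex[0]])
im=c["image"].astype(int)
g=cv2.cvtColor(c["image"],cv2.COLOR_BGR2GRAY).astype(int)
# front edge: strongest vertical gradient rows 80..110
B=S.astype(int)
for u in range(195,420,20):
    d=np.abs(np.diff(im[82:112,u],axis=0)).sum(1); v=82+d.argmax()+.5; w=plane(c,u,v+0.,8)[:2]; print(u,v,d.max(),(w@ex).round(1),(w@ey).round(1))
for v in range(98,136,6):
    for lo,hi in((170,215),(400,425)):
        d=np.abs(np.diff(im[v,lo:hi],axis=0)).sum(1); u=lo+d.argmax()+.5; w=plane(c,u,v,8)[:2]; print(v,u,d.max(),"X",(w@ex).round(1),"Y",(w@ey).round(1))
E
```

```text
195 92.5 179 470.6 -210.1
215 92.5 104 470.6 -191.4
235 92.5 342 470.5 -172.6
255 103.5 256 480.4 -153.9
275 85.5 42 464.2 -135.0
295 92.5 339 470.4 -116.2
315 92.5 61 470.4 -97.4
335 93.5 264 471.2 -78.6
355 92.5 92 470.3 -59.8
375 92.5 223 470.2 -41.0
395 93.5 92 471.1 -22.2
415 105.5 13 481.9 -2.1
98 206.5 236 X 475.5 Y -199.6
98 412.5 129 X 475.1 Y -5.2
104 205.5 236 X 481.0 Y -200.9
104 412.5 130 X 480.6 Y -4.6
110 201.5 228 X 486.5 Y -205.0
110 411.5 162 X 486.1 Y -4.9
116 198.5 236 X 492.0 Y -208.2
116 410.5 86 X 491.6 Y -5.3
122 197.5 234 X 497.6 Y -209.5
122 410.5 152 X 497.2 Y -4.6
128 189.5 152 X 503.3 Y -217.6
128 409.5 165 X 502.9 Y -4.9
134 174.5 137 X 509.1 Y -232.5
134 408.5 150 X 508.6 Y -5.3
```

```bash
cat >> h.py <<'E'
yw=np.radians(-4.2); ex=np.array([np.cos(yw),np.sin(yw)]); ey=np.array([-ex[1],ex[0]]); O=620.5*ex-109*ey
def bay(x,y,z): w=O+x*ex+y*ey; return [w[0],w[1],z]
def inbay(p): d=np.array(p[:2])-O; return np.round([d@ex,d@ey],1)
E
python3 - <<'E'
from h import *
import pickle
q=tool(yw)
bot.servo_line(bay(-72,-27,110),attitude=q,speed=120)
bot.dwell(.2); print(bot.servo_line(bay(-72,-27,84),speed=25,until_force=5)); s=bot.read_state(); print(s["clock"],s["ee_pos"],inbay(s["ee_pos"]),s["ft_force"])
bot.move_gripper(35); s=bot.read_state(); print(s["ft_force"],s["ee_pos"])
bot.servo_line(bay(-72,-27,150),speed=120); bot.move_to(bay(-150,-27,240),q)
for n in("scene","wrist"):
    c=shot(n); cv2.imwrite(f"pics/{n}3.png",c["image"]); pickle.dump(c,open(n+"3.pkl","wb"))
    h,b=lid(c); r=cv2.minAreaRect(np.array([plane(c,u,v,63)[:2] for u,v in h],np.float32)); print(n,"lid",inbay(r[0]),r[1],r[2])
s=bot.read_state(); print(s["clock"],inbay(s["ee_pos"]),s["ee_pos"])
E
```

```text
True
9.9 [ 536.89972899 -175.92266056   88.32286603] [-72.2 -27.1] [-0.72505714 -1.68293138  6.06276022]
[ 0.47908369 -0.40962781 -0.72676611] [ 536.28224277 -175.52325504   87.32154109]
scene lid [-70.4 -25.6] (94.26264953613281, 114.35643005371094) 85.87348175048828
wrist lid [-73.9 -26.9] (94.75714111328125, 114.48308563232422) 85.79019927978516
11.5667 [-149.8  -26.9] [ 459.44663166 -169.99081301  238.42098155]
```

View pics/wrist3.png

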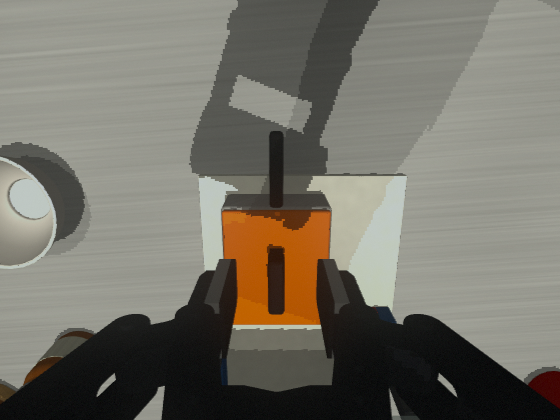

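The pan stands released on the landing, with its lid at (275,265) and its handle straight out along column 276 with the tip at row 132. Measured bay pose is about (-72,-27), square. Next I grip the handle and slide in.

```bash
python3 - <<'E'
from h import *
import pickle
c=pickle.load(open("wrist3.pkl","rb"))
print("tip",inbay(plane(c,276.5,131,58)),"corners",inbay(plane(c,198.5,174.5,8)),inbay(plane(c,406.5,174.5,8)))
q=tool(yw)
bot.move_gripper(45,60); bot.move_to(bay(-184,-27,130),q)
print(bot.servo_line(bay(-184,-27,48),speed=80,until_force=10)); s=bot.read_state(); print(s["ee_pos"],inbay(s["ee_pos"]))
bot.move_gripper(0,60); bot.dwell(.2); s=bot.read_state(); print(s["clock"],s["grip_width"],s["grip_force"],s["ft_force"],s["moment"])
c=shot("scene"); cv2.imwrite("pics/scene4.png",c["image"]); h,b=lid(c); r=cv2.minAreaRect(np.array([plane(c,u,v,63)[:2] for u,v in h],np.float32)); print("lid",inbay(r[0]),r[2])
if abs(s["grip_width"]-11)<3:
    print(bot.servo_line(bay(-130,-27,48),attitude=q,speed=50,until_force=14)); s=bot.read_state(); print(s["clock"],inbay(s["ee_pos"]),s["ft_force"],s["moment"],s["grip_width"])
E
```

```text
tip [-198.3  -26.3] corners [-150.9 -104.3] [-150.9  103.9]
False
[ 425.62010463 -167.73968366   48.43639609] [-183.7  -27.1]
14.125 11.072046380809654 59.49440360069275 [-1.34435842  1.04764039  5.30433806] [ 0.09277281  0.28782573 -0.077015  ]
lid [-70.7 -25.6] 85.95314025878906
True
14.4417 [-183.1  -27. ] [-1.26459823 -0.03537927  5.0712517 ] [ 0.0773006  -0.11578791 -0.0267406 ] 11.204627641840375
```

```bash
python3 - <<'E'
from h import *
f=lambda: bot.read_state()["ft_force"].round(1) if hasattr(bot.read_state()["ft_force"],"round") else np.round(bot.read_state()["ft_force"],1)
e=bot.read_state()["ee_pos"]; z=48
for z in(48.5,49,49.5,50):
    bot.servo_line(bay(-183.5,-27,z),speed=10); bot.dwell(.1); F=f(); print(z,F,bot.read_state()["ee_pos"][2])
    if F[2]<1: break
for x in(-181,-176,-165):
    bot.servo_line(bay(x,-27,z),speed=25); s=bot.read_state(); print(s["clock"],x,inbay(s["ee_pos"]),f(),s["grip_width"])
c=shot("scene"); cv2.imwrite("pics/scene5.png",c["image"]); h,b=lid(c); r=cv2.minAreaRect(np.array([plane(c,u,v,63)[:2] for u,v in h],np.float32)); print("lid",inbay(r[0]),r[2])
E
```

```text
48.5 [ 2.5 -0.3 -1. ] 48.50263132059893
15.0417 -181 [-181.2  -27. ] [-2.7 -0.6  1.4] 11.222014187355686
15.3917 -176 [-175.9  -27. ] [ 0.5  0.1 -1.2] 10.97387676398297
15.9833 -165 [-164.8  -27. ] [ 1.   0.2 -1.9] 11.028754192214286
lid [-51.6 -25.4] 85.95314025878906
```

```bash
python3 - <<'E'
from h import *
import pickle
f=lambda: np.round(bot.read_state()["ft_force"],1)
for x in(-135,-105,-75,-45):
    st=bot.servo_line(bay(x,-27,48.5),speed=50,until_force=30); s=bot.read_state(); print(round(s["clock"],1),st,inbay(s["ee_pos"]),f(),np.round(s["moment"],2),round(s["grip_width"],1))
    if st or np.abs(f()).max()>15: break
for n in("scene","side","wrist"):
    c=shot(n); cv2.imwrite(f"pics/{n}6.png",c["image"])
a=cv2.imread("pics/scene6.png")[130:290,100:310]; b=cv2.imread("pics/side6.png")[160:300,280:463]
cv2.imwrite("pics/m6.png",np.hstack([cv2.resize(a,(400,305)),cv2.resize(b,(400,305))]))
E
```

```text
16.8 False [-134.8  -27. ] [ 2.1 -0.5 -0.7] [-0.08 -0.39 -0.  ] 11.1
17.5 False [-104.8  -27. ] [ 2.5 -1.3 -1.2] [-0.03 -0.46  0.03] 11.0
18.3 False [-74.7 -27. ] [ 2.7  0.8 -2.4] [-0.02 -0.42  0.01] 11.0
19.0 False [-44.7 -27. ] [ 1.6 -0.  -1.4] [-0.05 -0.38 -0.05] 11.2
```

View pics/m6.png

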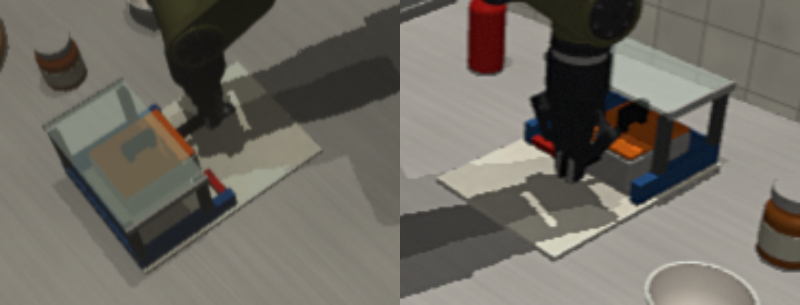

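The pan has gone in under the glass through the gap, with the gripper outside the mouth. I continue to the back stop.

```bash
python3 - <<'E'
from h import *
f=lambda: np.round(bot.read_state()["ft_force"],1)
def p(t): s=bot.read_state(); print(t,round(s["clock"],1),inbay(s["ee_pos"]),f(),np.round(s["moment"],2),round(s["grip_width"],1))
bot.servo_line(bay(-33,-27,48.5),speed=30); p("near")
st=bot.servo_line(bay(-16,-27,48.5),speed=15,until_force=14); p(st); bot.dwell(.2); p("held")
E
```

```text
near 19.7 [-32.7 -27. ] [ 2.9 -0.5 -0.8] [-0.08 -0.47 -0.04] 10.7
True 20.4 [-25.8 -27.1] [-3.7  0.5  5.7] [ 0.01  0.22 -0.08] 11.0
held 20.6 [-25.8 -27. ] [-2.5 -0.3  5.5] [ 0.01  0.19 -0.03] 11.1
```

Contact with the back stop came at TCP x -25.8, against -26 expected. Now I move sideways.

```bash
python3 - <<'E'
from h import *
f=lambda: np.round(bot.read_state()["ft_force"],1)
def p(t): s=bot.read_state(); print(t,round(s["clock"],1),inbay(s["ee_pos"]),f(),np.round(s["moment"],2),round(s["grip_width"],1)); return s
x=-25.9
for y in(-5,15,29):
    st=bot.servo_line(bay(x,y,48.5),speed=30,until_force=25); p(st)
    if st: break
if not st:
    st=bot.servo_line(bay(x,44,48.5),speed=12,until_force=10); p(st); bot.dwell(.2); s=p("held"); y=inbay(s["ee_pos"])[1]
    st=bot.servo_line(bay(-18,y,48.5),speed=12,until_force=10); p(("back",st))
for n in("scene","side"):
    c=shot(n); cv2.imwrite(f"pics/{n}7.png",c["image"])
a=cv2.imread("pics/scene7.png")[150:280,110:280]; b=cv2.imread("pics/side7.png")[160:300,280:463]
cv2.imwrite("pics/m7.png",np.hstack([cv2.resize(a,(400,305),interpolation=2),cv2.resize(b,(400,305),interpolation=2)]))
E
```

```text
True 21.0 [-27.3 -21. ] [-3.6  0.1  6.5] [ 0.12  0.02 -0.03] 11.0
```

View pics/m7.png

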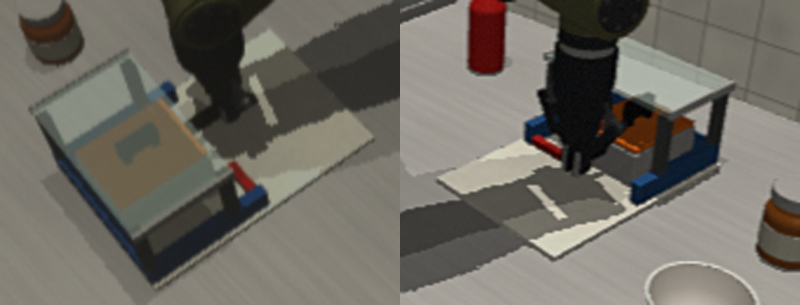

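The pan is at the back stop, with the gripper outside and the curb at crop (243,180). The stop looks like a start transient while pressing. I ease off slightly and go on in short checked steps.

```bash
python3 - <<'E'
from h import *
f=lambda: np.round(bot.read_state()["ft_force"],1)
def p(t): s=bot.read_state(); print(t,round(s["clock"],1),inbay(s["ee_pos"]),round(s["ee_pos"][2],1),f(),np.round(s["moment"],2),round(s["grip_width"],1)); return s
q=tool(yw)
bot.servo_line(bay(-28,-21,48.9),attitude=q,speed=10); p("ease")
for y in(-17,-9,1,11,21,29):
    st=bot.servo_line(bay(-28,y,48.9),attitude=q,speed=25,until_force=35); p((y,st))
    if st or np.abs(f()).max()>15: break
E
```

```text
ease 21.3 [-27.9 -21. ] 48.7 [ 1.6 -0.4 -2.6] [-0.09 -0.11 -0.06] 11.4
(-17, False) 21.6 [-28.  -16.8] 48.8 [-0.9 -0.4 -1.8] [-0.07  0.02 -0.22] 11.2
(-9, False) 22.1 [-28.   -8.7] 48.9 [-1.  -1.1 -2.8] [-0.1   0.09 -0.09] 11.1
(1, False) 22.7 [-28.    1.2] 48.9 [ 0.6 -0.6 -2.5] [-0.04  0.04 -0.14] 10.8
(11, False) 23.2 [-28.   11.2] 48.9 [-0.9  0.2 -2.9] [-0.02  0.12 -0.1 ] 11.0
(21, False) 23.8 [-28.   21.2] 48.9 [ 0.5  0.2 -2.4] [-0.02  0.04 -0.12] 10.8
(29, False) 24.2 [-28.   29.2] 48.9 [-0.1 -1.  -2.4] [-0.09  0.09 -0.11] 10.7
```

```bash
python3 - <<'E'
from h import *
f=lambda: np.round(bot.read_state()["ft_force"],1)
def p(t): s=bot.read_state(); print(t,round(s["clock"],1),inbay(s["ee_pos"]),round(s["ee_pos"][2],1),f(),np.round(s["moment"],2),round(s["grip_width"],1)); return s
q=tool(yw)
st=bot.servo_line(bay(-28,43,48.9),attitude=q,speed=10,until_force=10); s=p(("side",st)); y=inbay(s["ee_pos"])[1]
st=bot.servo_line(bay(-18,y,48.9),attitude=q,speed=8,until_force=12); s=p(("back",st)); x=inbay(s["ee_pos"])[0]
st=bot.servo_line(bay(x,y+8,48.9),attitude=q,speed=8,until_force=10); p(("side2",st)); bot.dwell(.2); p("held")
for n in("scene","side"):
    c=shot(n); cv2.imwrite(f"pics/{n}8.png",c["image"])
E
```

```text
('side', True) 25.0 [-28.3  34.4] 48.6 [ 1.6 -2.6 -0.9] [-0.35 -0.27 -0.42] 10.7
('back', True) 25.4 [-28.1  34.2] 48.5 [-0.8 -1.2  5.4] [-0.06 -0.   -0.18] 11.4
('side2', True) 25.8 [-28.2  34.3] 48.5 [-0.6 -0.9  5.3] [-0.11 -0.04 -0.3 ] 11.4
held 26.0 [-28.2  34.3] 48.5 [-0.8 -0.6  4.5] [-0.15  0.06 -0.26] 11.0
```

```bash
python3 - <<'E'
from h import *
def p(t): s=bot.read_state(); print(t,round(s["clock"],1),inbay(s["ee_pos"]),round(s["ee_pos"][2],1),np.round(s["ft_force"],1),np.round(s["moment"],2)); return s
q=tool(yw)
def steps(pts,ax):
    for x,y in pts:
        st=bot.servo_line(bay(x,y,48.9),attitude=q,speed=5,until_force=40); bot.dwell(.1); s=p((x,y,st))
        F=np.array(s["ft_force"][:2]); 
        if st or -F@ax>9: break
    return x,y
x,y=steps([(a,34.6) for a in np.arange(-27.5,-23,.5)],ex)
x,y=steps([(x,b) for b in np.arange(35,38,.5)],ey)
for n in("scene","side"):
    c=shot(n); cv2.imwrite(f"pics/{n}8.png",c["image"])
E
```

```text
(np.float64(-27.5), 34.6, False) 26.5 [-28.1  34.3] 48.5 [-4.6 -3.5  3.3] [-0.5   0.55 -0.25]
(np.float64(-27.0), 34.6, False) 26.9 [-27.8  34.3] 48.5 [-6.4 -4.1  4. ] [-0.63  0.83 -0.23]
(np.float64(-26.5), 34.6, False) 27.2 [-27.4  34.2] 48.5 [-7.4 -4.5  4.3] [-0.65  1.09 -0.15]
(np.float64(-26.0), 34.6, False) 27.6 [-27.   34.2] 48.5 [-8.8 -4.4  5.1] [-0.66  1.18 -0.18]
(np.float64(-25.5), 34.6, False) 27.9 [-26.5  34.2] 48.5 [-9.2 -3.9  5.6] [-0.67  1.27 -0.18]
(np.float64(-25.0), 34.6, False) 28.3 [-26.1  34.2] 48.5 [-9.4 -4.5  5.9] [-0.7   1.27 -0.16]
(np.float64(-25.0), np.float64(35.0), False) 28.6 [-26.1  34.2] 48.5 [-9.8 -7.7  5.4] [-1.16  1.31 -0.15]
(np.float64(-25.0), np.float64(35.5), False) 29.0 [-26.1  34.3] 48.5 [-10.4 -10.8   4.9] [-1.66  1.34 -0.18]
```

```bash
python3 - <<'E'
from h import *
def p(t): s=bot.read_state(); print(t,round(s["clock"],1),inbay(s["ee_pos"]),round(s["ee_pos"][2],1),np.round(s["ft_force"],1),np.round(s["moment"],2)); return s
q=tool(yw)
for x in np.arange(-24.5,-20,.5):
    bot.servo_line(bay(x,35,48.9),attitude=q,speed=5,until_force=40); bot.dwell(.1); s=p(x)
    if -np.array(s["ft_force"][:2])@ex>18: break
for n in("scene","side"):
    c=shot(n); cv2.imwrite(f"pics/{n}9.png",c["image"])
a=cv2.imread("pics/scene9.png")[165:265,125:255]; b=cv2.imread("pics/side9.png")[165:265,320:450]
cv2.imwrite("pics/m9.png",np.hstack([cv2.resize(x,(400,308),interpolation=2) for x in(a,b)]))
E
```

```text
-24.5 29.5 [-25.9  34.2] 48.4 [-13.6  -6.5   8.8] [-1.08  1.84 -0.18]
-24.0 29.8 [-25.9  34.2] 48.4 [-18.6  -6.7  10.9] [-1.07  2.53 -0.15]
```

View pics/m9.png

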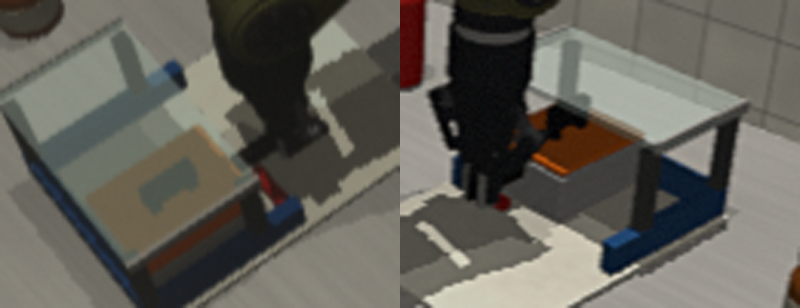

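The firm stop is at x -25.9, the side guide contact at y 34.2, and the pan stands behind the curb in the corner. I unload the arm, release, back straight out and check squareness.

```bash
python3 - <<'E'
from h import *
import pickle
q=tool(yw)
bot.servo_line(bay(-25.6,34.5,48.6),attitude=q,speed=5); bot.dwell(.2); print(np.round(bot.read_state()["ft_force"],1))
bot.move_gripper(36); bot.dwell(.1); s=bot.read_state(); print(s["clock"],s["grip_width"],np.round(s["ft_force"],1),inbay(s["ee_pos"]))
bot.servo_line(bay(-110,34.5,48.6),speed=80); bot.servo_line(bay(-110,34.5,150),speed=150)
bot.move_to(bay(-190,0,240),q)
C={}
for n in("scene","side","wrist"):
    c=shot(n); cv2.imwrite(f"pics/{n}10.png",c["image"]); pickle.dump(c,open(n+"10.pkl","wb"))
print(bot.read_state()["clock"])
a=cv2.imread("pics/scene10.png")[155:275,115:275]; b=cv2.imread("pics/wrist10.png")
cv2.imwrite("pics/m10.png",np.hstack([cv2.resize(x,(400,300),interpolation=2) for x in(a,b)]))
E
```

```text
[-5.4 -4.3  4.5]
31.075 35.80719280813834 [-0.7 -0.7  0.1] [-25.6  34.6]
33.825
```

View pics/m10.png

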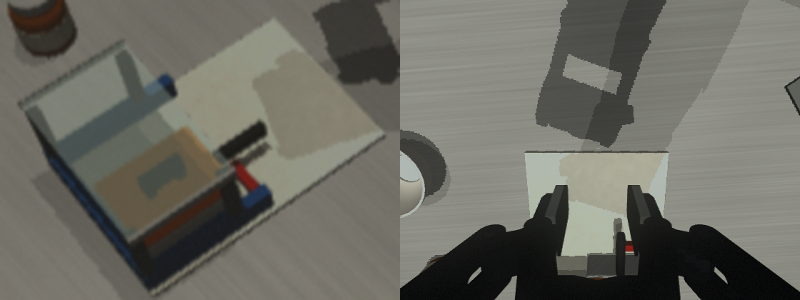

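The pan is released in the corner. Its handle points out at scene (212,211) and is free. One closer wrist look will measure the yaw.

```bash
python3 - <<'E'
from h import *
import pickle
q=tool(yw); bot.move_gripper(80); bot.move_to(bay(-95,34,238),q); bot.dwell(.2)
c=shot("wrist"); cv2.imwrite("pics/w11.png",c["image"]); pickle.dump(c,open("w11.pkl","wb"))
H,S,V=cv2.split(cv2.cvtColor(c["image"],cv2.COLOR_BGR2HSV))
Pw=cloud(c); D=(Pw[...,:2]-O); X=D@ex; Y=D@ey; Z=Pw[...,2]
m=(V<70)&(Z>45)&(Z<72)&(X>-50)&(X<30)&(abs(Y-34)<25); m=big(m); v,u=np.nonzero(m)
W=np.array([inbay(plane(c,a,b,58)) for a,b in zip(u,v)]); print("handle px",len(u),u.min(),u.max(),v.min(),v.max(),"x",W[:,0].min(),W[:,0].max(),"y mean",W[:,1].mean())
r=cv2.minAreaRect(W.astype(np.float32)); print(r)
sel=(W[:,0]>W[:,0].min()+4)&(W[:,0]<W[:,0].max()-6); print("yaw deg rel bay",np.degrees(np.polyfit(W[sel,0],W[sel,1],1)[0]))
o=(H>4)&(H<16)&(S>180)&(V>60)&(Z>50)&(Z<75)&(X<60); v,u=np.nonzero(o); print("lid px",len(u))
if len(u):
    cols=[(a,v[u==a].min()) for a in np.unique(u)]; L=np.array([inbay(plane(c,a,b,63)) for a,b in cols]); print("front edge x",np.percentile(L[:,0],[5,50,95]),"y",L[:,1].min(),L[:,1].max()); k=abs(L[:,0]-np.median(L[:,0]))<4; print("edge yaw",-np.degrees(np.polyfit(L[k,1],L[k,0],1)[0]))
print(bot.read_state()["clock"])
E
```

```text
handle px 1019 252 301 242 308 x -44.2 24.8 y mean 34.368007850834154
((-9.700004577636719, 34.04999542236328), (68.99998474121094, 47.29999542236328), 0.0)
yaw deg rel bay -0.24854321578799213
lid px 3210
front edge x [24.8 24.8 47.1] y -233.9 81.4
edge yaw 0.11566484125632306
35.0583
```

View pics/w11.png

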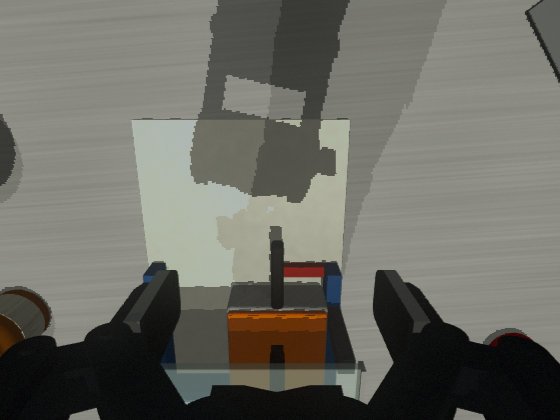

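The wrist view shows the handle straight at column 277 and the lid's front edge level at row 312 behind the red curb at (305,271). The pan is square to within 0.3°, at home in x and y, and the gripper is clear. I hand the job in.

```bash
python3 -c "
from rig import bot
print(bot.finish_job())"
```

```text
the job is handed in; nothing more can be done
None
```

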